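Hang the teal ear defenders on the lab rail

TASK

Tidy the bench beside the autosampler: hang the teal ear defenders on the steel rail, with the headband lying squarely across the bar and one ear cup hanging down on each side, and let go. Leave the orange ear defenders and the amber bottle standing where they are.

Things in the scene. Friction and masses are not known exactly. Their poses are not given: they have to be found in the camera images.
- teal_crown (a point): Centre of the TEAL ear defenders' crown pad (56 along x, 30 along y: grip this, 24 thick), the level top of the headband; 175 above the cups' underside. They stand on the bench on their cups, z up. From the pad the black band (28 wide, 6 thick) arches down in the x-z plane to a cup at +x and at -x: 85 tall, 70 in y, 96 clear gap, 190 overall in x. Rigid, symmetric, about 0.3 kg. All mm.
- rail_mid (a point): Middle of the top of the fixed steel rail's bar, 200 mm above the bench. Bar: round, 20 mm diameter, level, along this frame's y (z up), 300 mm between its end posts, which rise at most 3 mm above the bar. It stands on a white base plate 120 x 340 x 12 mm. Place and direction vary.
- orange_crown (a point): The same point and axes on the ORANGE ear defenders, of the same shape and size, also standing on their cups on the bench; to be left alone.
- bottle: Amber glass bottle with blue cap, 68 mm in diameter, 130 mm tall, standing on the bench at the far side; origin at the centre of its underside. To be left alone.

How it is judged:
By the outcome, as a careful person would: the job done as asked, in the order asked, and still so for the second after the job is handed in, with the robot touching nothing.
It also fails if it takes over 48 s, if anything falls off the work surface, if the arm or the gripper's body presses on something with over 40 N, if the wrist force passes 120 N, or if a joint passes its speed limit or range.

ROBOT

A 6-joint arm with a two-finger parallel gripper is mounted at the origin on the work surface. World frame = base frame: x ahead of the robot, y to its left, z up, the work surface at z = 0. Lengths are in mm, angles in rad, forces in N, time in s.
With the tool pointing down it reaches from about 275 to 1000 mm from the base axis. Payload 8.4 kg.
Tool frame: the origin (TCP) lies at the very end of the fingers, on their centre line; the grasp point (between the pads) lies 19 mm behind it; z points along the fingers, y is the direction in which the jaws open and shut (so a half turn about z gives the same grasp; the last joint's range is limited). The gripper opens to 85 mm and grips with 20 to 120 N. Pads are 22 mm wide; open, the fingers measure 114 mm over their backs; the gripper's body (76 mm by 85 mm) begins 54 mm behind the grasp point. The pads swing forward as they close: fully open they stand 13 mm farther back than shut.
Start: joints at [1.203, 0.353, 1.633, -0, 1.155, -0.002], TCP at [223.559, 583.652, 231.281] pointing down, gripper open.
Joint ranges: [-2.63, 2.63], [-0.92, 2.1], [0.06, 2.66], [-1.3, 4.44], [0, 2.69], [-3.02, 3.02]. Speed limits (rad/s): [2.22, 2.22, 2.79, 3.14, 3.14, 3.14].

INTERFACE

Orientations are given as [roll, pitch, yaw] about the fixed x, y, z axes, in that order (R = Rz(yaw) Ry(pitch) Rx(roll)).
In Python, from rig import r gives the robot as it stands.
- The arm moves only by the tool move_arm, never from a script. Its argument "increments" is a list of rows, each an object of numbers: "tx", "ty", "tz": the shift along the tool's x, y, z in cm; "rx", "ry", "rz": the turn, a rotation vector about the tool's x, y, z in degrees; "gripper": the gripper's target within -1 to 1 (fully open at 1, half-way at 0, shut at -1). A call has 1 to 12 rows; each row shifts and turns the commanded pose from where the row before left it, along the tool's axes as they then stand; what a row does not reach is not made up. A row lasts 1/10 s, in which the tool goes at most 50 mm and 8.59 degrees, less where a joint would pass 70% of its speed; a pose out of reach is approached as far as the arm can. A call is refused whole if a number of a shift passes 5 or a number of a turn 8.59, either way. A call with a gripper value outside its range is refused whole. The fingers move at their own pace and stop on an object; "squeeze" is the grip in N (left out, the last holds). Time passes only in rows, so rows that do not move let the fingers close. It gives the time, the measured TCP pose, the force and the opening at its end, in the units of the state.
- r.sense(): the state, without advancing time (a new reading comes with each control period).
- r.grab_frame(name): name is "scene" or "top"; returns (picture, depth): 420x560x3 uint8, red, green, blue; 420x560 float32, mm along the optical axis (not along the pixel's ray), 0 where there is no reading.
- r.camera_model(name): a dict with "fx", "fy", "cx", "cy" (pixels), "k1" (the pictures are not rectified: a ray, as slopes to the right and down, at radius r is drawn at 1 + k1 r^2 times it, then the intrinsics apply), "R" (3x3) and "t" (3): a world point X has camera coordinates R X + t. Camera axes: x right, y down, z forward; pixel columns grow to the right and rows downward; lengths in mm; the calibration is good to about 2 mm. A picture is of the moment at which its call begins. camera_model takes no time and is no camera call.
- r.sign_off(): hands the job in, once; it reports no verdict.
Trained networks look in the newest picture that a camera, given by its name, has taken for a name from the list of things; names that differ only in an ending like _2 or _b are one class to them, and where a whole thing is asked for, a point or a joint stands for the part that bears it (a point fixed in the world has none). Each returns a list of dicts, best first, with "confidence" (0 to 1); they miss things now and then, are a little off and sometimes report something else, mostly with a low value. They report only what shows in the picture. A call takes as long as a camera call.
- r.cut_out(query, camera): "mask" (420x560 bool, what is visible of it) and "bbox" ([left, top, right, bottom] in pixels, round what is visible of it).
- r.place_of(query, camera): "location" ([row, column] in pixels: a listed point, or the origin of a listed thing).
The state is a dict: "clock": time; "qpos": joint angles; "qvel": joint speeds; "joint_efforts": joint torques, N m; "eef_pos": TCP position; "tcp_rot": TCP orientation; "contact_force": force on the tool from outside, world axes, zero at the start; "wrist_torque": the same for the moment, N m; "opening": opening from 0.0 (shut) to 1.0 (fully open).
Only numpy, scipy, OpenCV 4.12 (cv2) and the standard library are available. Lean on these libraries where they do the work, as an engineer would, in place of code of your own. Each camera call takes 0.05 s, during which the arm holds its last target. There are 200 camera calls.

## Working session

There is one attempt and no reset: what is moved stays moved. The work goes in short steps, Python scripts to look and compute and a tool call to move; the robot and the scene stay as the last step left them, time stands still between calls to the robot, and variables do not carry over. Pictures are saved under pics/ and viewed, about 8 in all and at most 12, crops included, and the job is handed in when it is done.

Besides the shell and the picture viewer there is one more tool, called as name([rows], argument=value, ...), one row to a line, values as JSON. move_arm: Moves the arm, as the interface text tells. Its arguments: {"type":"object","properties":{"increments":{"type":"array","items":{"type":"object","properties":{"tx":{"type":"number"},"ty":{"type":"number"},"tz":{"type":"number"},"rx":{"type":"number"},"ry":{"type":"number"},"rz":{"type":"number"},"gripper":{"type":"number"}}}},"squeeze":{"type":"number"}},"required":["increments"]}

```bash
ls; mkdir -p pics; cat > h.py <<'E'
import numpy as np, cv2
from rig import r
def ray(cam,row,col):
    c=r.camera_model(cam);R=np.array(c["R"]);t=np.array(c["t"])
    xd=np.array([(col-c["cx"])/c["fx"],(row-c["cy"])/c["fy"]]);x=xd.copy()
    for _ in range(20): x=xd/(1+c["k1"]*(x@x))
    return -R.T@t, R.T@np.array([x[0],x[1],1.0])
def pt(cam,row,col,d):
    o,v=ray(cam,row,col); return o+v*d
def tri(obs):
    A=np.zeros((3,3));b=np.zeros(3)
    for cam,row,col in obs:
        o,v=ray(cam,row,col);v=v/np.linalg.norm(v);P=np.eye(3)-np.outer(v,v);A+=P;b+=P@o
    return np.linalg.solve(A,b)
def proj(cam,X):
    c=r.camera_model(cam);x=np.array(c["R"])@X+np.array(c["t"]);x=x[:2]/x[2];x=x*(1+c["k1"]*(x@x))
    return x[1]*c["fy"]+c["cy"],x[0]*c["fx"]+c["cx"]
def cloud(cam,mask,dep):
    rr,cc=np.nonzero(mask&(dep>0)); return np.array([pt(cam,a,b,dep[a,b]) for a,b in zip(rr,cc)])
E
cat > a.py <<'E'
from h import *
np.set_printoptions(precision=1,suppress=True)
ims=[];obs={}
for cam in("scene","top"):
    im,d=r.grab_frame(cam);ims.append(im);np.savez(cam+".npz",im=im,d=d)
    cv2.imwrite(f"pics/{cam}.png",im[:,:,::-1])
    for q in("teal_crown","rail_mid","orange_crown","bottle"):
        for x in r.place_of(q,cam)[:2]:
            a,b=x["location"];dd=d[int(round(a)),int(round(b))]
            print(cam,q,round(x["confidence"],2),np.array([a,b]),dd,pt(cam,a,b,dd)); obs.setdefault(q,{}).setdefault(cam,(cam,a,b))
for q,o in obs.items(): print(q,tri(o.values()) if len(o)==2 else None)
print(r.sense())
for cam in("scene","top"): c=r.camera_model(cam);print(cam,-np.array(c["R"]).T@c["t"],c["fx"])
E
python3 a.py
```

```text
pics
scene teal_crown 0.73 [155.7 163.2] 1280.1641 [ 485.7 -351.   185.1]
scene rail_mid 0.76 [191.  410.5] 1467.5059 [279.2 291.9   0.7]
scene orange_crown 0.89 [175.2 237.6] 1197.6586 [ 553.  -142.9  187.5]
scene bottle 0.65 [293.4 236.6] 1100.1002 [ 784.3 -101.6   36.3]
top teal_crown 0.82 [258.8 407.9] 989.76434 [ 468.6 -355.3  186.6]
top teal_crown 0.39 [205.9 160.4] 994.4687 [585.  253.4 201.6]
top rail_mid 0.67 [207.8 163.6] 994.797 [580.5 245.5 200.7]
top orange_crown 0.6 [232.6 318.9] 996.16077 [ 528.5 -136.1  189.6]
top bottle 0.7 [161.5 306.5] 1110.3201 [ 728.3 -108.8   99.9]
teal_crown [ 468.7 -358.9  174.7]
rail_mid [580.7 249.1 198.9]
orange_crown [ 530.9 -143.2  173.2]
bottle [ 752.4 -112.8    2.4]
{'clock': 0.5, 'qpos': array([ 1.2,  0.4,  1.6, -0. ,  1.2, -0. ]), 'qvel': array([ 0., -0.,  0., -0.,  0., -0.]), 'joint_efforts': array([  0. , -60.5, -34.2,   0. ,   0. ,  -0. ]), 'eef_pos': array([223.5, 583.6, 231.3]), 'tcp_rot': array([-3.1,  0. ,  2.8]), 'contact_force': array([-0. , -0.9,  0.4]), 'wrist_torque': array([0., 0., 0.]), 'opening': 1.0016492581938035}
scene [1536.3  125.3  831.1] 512.4130758025966
top [ 455.4  -46.8 1185.2] 408.253569067801
```

```bash
cat > b.py <<'E'
from h import *
np.set_printoptions(precision=1,suppress=True)
for q,lo,hi in(("teal_crown",165,205),("orange_crown",165,205),("rail_mid",185,230)):
  for cam in("scene","top"):
    d=np.load(cam+".npz")["d"]
    m=r.cut_out(q,cam)
    for x in m[:1]:
        P=cloud(cam,x["mask"],d);print(cam,q,x["confidence"],x["bbox"],len(P),np.percentile(P[:,2],[2,50,98]))
        if lo:
            T=P[(P[:,2]>lo)&(P[:,2]<hi)]
            if len(T)>10:
                # principal axis of whole and of top
                for n,Q in(("all",P[P[:,2]>30]),("top",T)):
                    (c,s,a)=cv2.minAreaRect(Q[:,:2].astype(np.float32));w=np.linalg.svd(Q[:,:2]-Q[:,:2].mean(0),full_matrices=False)[2][0]
                    print("  ",n,len(Q),np.array(c),np.array(s),a,"pc deg",np.degrees(np.arctan2(w[1],w[0]))%180,"zmed",np.median(Q[:,2]))
# rail from depth: points in top image with z 185-215
d=np.load("top.npz")["d"]
m=np.zeros(d.shape,bool);m[100:320,60:270]=1
P=cloud("top",m,d);T=P[(P[:,2]>190)&(P[:,2]<215)]
print("railpts",len(T),np.percentile(T,[1,50,99],axis=0))
E
python3 b.py; python3 -c "
import cv2,numpy as np
a=cv2.imread('pics/scene.png');cv2.imwrite('pics/s1.png',a);"
```

```text
scene teal_crown 0.94 [142.6, 148.3, 197.3, 230.9] 2497 [  6.6  75.4 186.2]
   all 2063 [ 470.2 -356.5] [ 72.  196.5] 87.8114242553711 pc deg 176.901129147578 zmed 80.68106927763029
   top 245 [ 469.7 -356.9] [31.2 60. ] 88.26695251464844 pc deg 169.67882338197904 zmed 182.54616442391136
top teal_crown 0.7 [376.3, 223.7, 419.4, 296.5] 1555 [ 13.9  87.9 189.1]
   all 1479 [ 464.5 -358.6] [ 69.2 193.8] 88.46791076660156 pc deg 178.38421270513666 zmed 114.87997594753551
   top 313 [ 466.5 -360.7] [32.5 64.5] 87.68952941894531 pc deg 175.041365608289 zmed 186.46267948193065
scene orange_crown 0.73 [220.5, 166.0, 262.7, 258.5] 2252 [  4.   81.2 186.4]
   all 1957 [ 593.8 -138. ] [309.9  70.1] 2.754997491836548 pc deg 179.04091116259383 zmed 83.5873025505316
   top 255 [ 541.7 -141.8] [66.2 31.2] 3.25103759765625 pc deg 179.82549270778745 zmed 183.75599514741396
top orange_crown 0.96 [302.1, 200.3, 333.2, 269.8] 1316 [ 30.9 126.6 189.2]
   all 1290 [ 531.  -143.3] [192.6  68.2] 3.79278302192688 pc deg 5.011740050980876 zmed 129.2552697574248
   top 314 [ 531.6 -144.2] [70.3 29.9] 3.536972999572754 pc deg 5.31412197570188 zmed 186.2497512052921Traceback (most recent call last):
  File "b.py", line 8, in <module>
    P=cloud(cam,x["mask"],d);print(cam,q,x["confidence"],x["bbox"],len(P),np.percentile(P[:,2],[2,50,98]))
  File "h.py", line 19, in cloud
    rr,cc=np.nonzero(mask&(dep>0)); return np.array([pt(cam,a,b,dep[a,b]) for a,b in zip(rr,cc)])
                                                     ~~^^^^^^^^^^^^^^^^^^
  File "h.py", line 9, in pt
    o,v=ray(cam,row,col); return o+v*d
        ~~~^^^^^^^^^^^^^
  File "h.py", line 4, in ray
    c=r.camera_model(cam);R=np.array(c["R"]);t=np.array(c["t"])
ValueError: time passes only in moves, steps and waits
```

View pics/top.png

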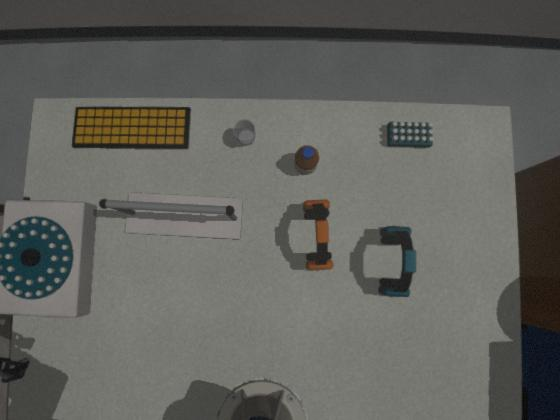

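View pics/scene.png

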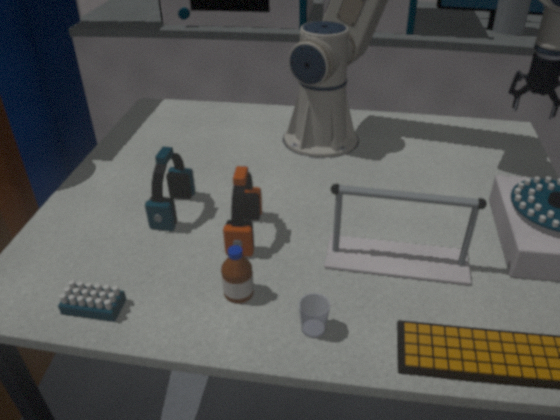

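The top view shows the rail bar from about (204,103) to (211,231), the teal pad at (262,408), and the orange set and bottle between them. In the scene view the teal set is at left (155,163), orange is at (175,240), and the bar runs from (189,335) to (203,482). Both sets stand on their cups with x roughly along world x, and the bar runs roughly along world y.

```bash
python3 - <<'E'
s=open('h.py').read()
s=s.replace("def ray","_C={c:r.camera_model(c) for c in('scene','top')}\ndef ray",1).replace("c=r.camera_model(cam);","c=_C[cam];")
open('h.py','w').write(s)
E
cat > c.py <<'E'
from h import *
np.set_printoptions(precision=4,suppress=True)
def show(n,T):
    w=np.linalg.svd(T[:,:2]-T[:,:2].mean(0),full_matrices=False)[2][0];u=(T[:,:2]-T[:,:2].mean(0))@w
    mid=T[:,:2].mean(0)+w*(u.max()+u.min())/2
    print(n,len(T),"mid",mid,"len",np.ptp(u),"dir",np.degrees(np.arctan2(w[1],w[0]))%180,"z",np.percentile(T[:,2],[5,50,95]))
for cam,box in(("top",(190,225,95,245)),("scene",(175,215,325,495))):
    d=np.load(cam+".npz")["d"];m=np.zeros(d.shape,bool);m[box[0]:box[1],box[2]:box[3]]=1
    P=cloud(cam,m,d);T=P[(P[:,2]>188)&(P[:,2]<212)];show(cam,T)
# two-view ends
print("post ends tri", tri([("top",204,103),("scene",203,482)]),tri([("top",210.5,231),("scene",189,335)]))
s=r.sense();print(s["clock"],s["eef_pos"],s["tcp_rot"])
E
python3 c.py
```

```text
top 1095 mid [583.7543 242.2953] len 338.3420667522114 dir 88.02805280790531 z [192.449  198.5383 202.4329]
scene 1174 mid [591.8594 245.0153] len 339.8438590843001 dir 87.85516941299 z [189.0559 195.9241 200.283 ]
post ends tri [588.6913 406.1494 188.6635] [578.5988  83.7844 187.075 ]
0.75 [223.5754 583.6399 231.3016] [3.1416 0.     2.7758]
```

move_arm([
  {"tz": -4},
  {"tz": -4},
  {"tz": -4},
  {"tz": -4},
])

```text
invalid input
```

move_arm([
  {"tx": 0, "ty": 0, "tz": -3, "rx": 0, "ry": 0, "rz": -5, "gripper": 1},
  {"tx": 0, "ty": 0, "tz": -4, "rx": 0, "ry": 0, "rz": -7, "gripper": 1},
  {"tx": 0, "ty": 0, "tz": -3, "rx": 0, "ry": 0, "rz": -7, "gripper": 1},
])

```text
clock: 1.05
eef_pos: [223.7, 583.9, 333.4]
tcp_rot: [3.141, 0.0, 3.112]
contact_force: [0.4, -0.0, 0.2]
opening: 1.0
```

move_arm([
  {"tx": -0.6, "ty": -2, "tz": 0, "rx": 0, "ry": 0, "rz": 0, "gripper": 1},
  {"tx": -1.2, "ty": -4, "tz": 0, "rx": 0, "ry": 0, "rz": 0, "gripper": 1},
  {"tx": -1.2, "ty": -4, "tz": 0, "rx": 0, "ry": 0, "rz": 0, "gripper": 1},
  {"tx": -1.2, "ty": -4, "tz": 0, "rx": 0, "ry": 0, "rz": 0, "gripper": 1},
  {"tx": -1.2, "ty": -4, "tz": 0, "rx": 0, "ry": 0, "rz": 0, "gripper": 1},
  {"tx": -1.2, "ty": -4, "tz": 0, "rx": 0, "ry": 0, "rz": 0, "gripper": 1},
  {"tx": -1.2, "ty": -4, "tz": 0, "rx": 0, "ry": 0, "rz": 0, "gripper": 1},
  {"tx": -1.2, "ty": -4, "tz": 0, "rx": 0, "ry": 0, "rz": 0, "gripper": 1},
  {"tx": -1.2, "ty": -4, "tz": 0, "rx": 0, "ry": 0, "rz": 0, "gripper": 1},
  {"tx": -1.2, "ty": -4, "tz": 0, "rx": 0, "ry": 0, "rz": 0, "gripper": 1},
  {"tx": -1.2, "ty": -4, "tz": 0, "rx": 0, "ry": 0, "rz": 0, "gripper": 1},
  {"tx": -1.2, "ty": -4, "tz": 0, "rx": 0, "ry": 0, "rz": 0, "gripper": 1},
])

```text
clock: 2.25
eef_pos: [345.8, 117.7, 331.6]
tcp_rot: [3.141, 0.001, 3.108]
contact_force: [0.5, -0.4, -1.2]
opening: 1.002
```

move_arm([
  {"tx": -1.2, "ty": -4, "tz": 0, "rx": 0, "ry": 0, "rz": 0, "gripper": 1},
  {"tx": -1.2, "ty": -4, "tz": 0, "rx": 0, "ry": 0, "rz": 0, "gripper": 1},
  {"tx": -1.2, "ty": -4, "tz": 0, "rx": 0, "ry": 0, "rz": 0, "gripper": 1},
  {"tx": -1.2, "ty": -4, "tz": 0, "rx": 0, "ry": 0, "rz": 0, "gripper": 1},
  {"tx": -1.2, "ty": -4, "tz": 0, "rx": 0, "ry": 0, "rz": 0, "gripper": 1},
  {"tx": -1.2, "ty": -4, "tz": 0, "rx": 0, "ry": 0, "rz": 0, "gripper": 1},
  {"tx": -1.2, "ty": -4, "tz": 0, "rx": 0, "ry": 0, "rz": 0, "gripper": 1},
  {"tx": -1.2, "ty": -4, "tz": 0, "rx": 0, "ry": 0, "rz": 0, "gripper": 1},
  {"tx": -1.2, "ty": -4, "tz": 0, "rx": 0, "ry": 0, "rz": 0, "gripper": 1},
  {"tx": -1, "ty": -4, "tz": 0, "rx": 0, "ry": 0, "rz": 0, "gripper": 1},
  {"tx": 0, "ty": 0, "tz": 0, "rx": 0, "ry": 0, "rz": 0, "gripper": 1},
])

```text
clock: 3.35
eef_pos: [450.7, -288.7, 330.9]
tcp_rot: [-3.14, 0.0, 3.105]
contact_force: [0.9, 0.1, 0.8]
opening: 1.001
```

move_arm([
  {"tx": -0.7, "ty": -2.4, "tz": 0, "rx": 0, "ry": 0, "rz": 0, "gripper": 1},
  {"tx": -0.7, "ty": -2.4, "tz": 2.5, "rx": 0, "ry": 0, "rz": 0, "gripper": 1},
  {"tx": -0.6, "ty": -2.2, "tz": 3.5, "rx": 0, "ry": 0, "rz": 0, "gripper": 1},
  {"tx": 0, "ty": 0, "tz": 3, "rx": 0, "ry": 0, "rz": 0, "gripper": 1},
  {"tx": 0, "ty": 0, "tz": 0, "rx": 0, "ry": 0, "rz": 0, "gripper": 1},
])

```text
clock: 3.85
eef_pos: [465.4, -353.6, 237.1]
tcp_rot: [3.137, -0.006, 3.107]
contact_force: [-0.9, 0.8, 0.3]
opening: 1.0
```

```bash
cat > d.py <<'E'
from h import *
np.set_printoptions(precision=2,suppress=True)
import sys
k=sys.argv[1];vs=[]
for cam in("scene","top"):
    im,d=r.grab_frame(cam);np.savez(cam+k+".npz",im=im,d=d)
    x=r.cut_out("teal_crown",cam)[:1]
    for x in x: 
        P=cloud(cam,x["mask"],d);T=P[(P[:,2]>P[:,2].max()-30)];print(cam,x["confidence"],x["bbox"],P.min(0),P.max(0))
    y=r.place_of("teal_crown",cam)[:1];print(y)
    c=(int(y[0]["location"][1]),int(y[0]["location"][0])) if y else (280,210)
    c=(min(max(c[0],100),460),min(max(c[1],75),345))
    vs.append(cv2.resize(im[c[1]-75:c[1]+75,c[0]-100:c[0]+100,::-1],(780,585) if 0 else (400,300),interpolation=cv2.INTER_CUBIC)); print("crop origin col,row",c[0]-100,c[1]-75)
cv2.imwrite(f"pics/v{k}.png",np.hstack(vs))
s=r.sense();print(s["clock"],s["eef_pos"],s["tcp_rot"],s["contact_force"],s["opening"],s["qpos"])
E
python3 d.py 1
```

```text
scene 0.64 [146.9, 150.1, 196.6, 233.2] [ 146.03 -499.41   -6.05] [ 566.38 -317.28  188.96]
[{'location': [157.1, 164.0], 'confidence': 0.87}]
crop origin col,row 64 82
top 0.68 [374.6, 227.1, 417.2, 297.9] [ 366.53 -430.78   -6.75] [ 566.68 -294.08  358.49]
[{'location': [259.4, 407.5], 'confidence': 0.6}]
crop origin col,row 307 184
4.15 [ 468.47 -355.39  243.35] [-3.14  0.    3.11] [-0.08  0.85  0.32] 1.0037053703227945 [-0.65  0.28  1.7   0.    1.15 -2.19]
```

View pics/v1.png

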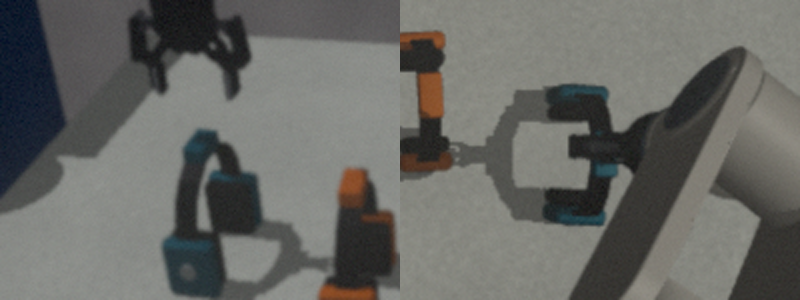

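The scene crop shows the fingers (tips near (160,90) and (232,95)) centred over the teal pad at (203,143). The top crop agrees, with the gripper over the pad. I'll descend and grip the upper part of the pad, so the fingertips stay above its underside and clear the bar later.

move_arm([
  {"tx": 0, "ty": -0.3, "tz": 2, "rx": 0, "ry": 0, "rz": 0, "gripper": 1},
  {"tx": 0, "ty": 0, "tz": 2.5, "rx": 0, "ry": 0, "rz": 0, "gripper": 1},
  {"tx": 0, "ty": 0, "tz": 2, "rx": 0, "ry": 0, "rz": 0, "gripper": 1},
  {"tx": 0, "ty": 0, "tz": 1.3, "rx": 0, "ry": 0, "rz": 0, "gripper": 1},
  {"tx": 0, "ty": 0, "tz": 0, "rx": 0, "ry": 0, "rz": 0, "gripper": 1},
  {"tx": 0, "ty": 0, "tz": 0, "rx": 0, "ry": 0, "rz": 0, "gripper": 1},
])

```text
clock: 4.75
eef_pos: [468.0, -358.5, 164.3]
tcp_rot: [-3.141, 0.001, 3.108]
contact_force: [-0.1, -0.1, 0.4]
opening: 0.997
```

move_arm([
  {"tx": 0, "ty": 0, "tz": 0, "rx": 0, "ry": 0, "rz": 0, "gripper": -0.1},
  {"tx": 0, "ty": 0, "tz": 0, "rx": 0, "ry": 0, "rz": 0, "gripper": -0.1},
  {"tx": 0, "ty": 0, "tz": 0, "rx": 0, "ry": 0, "rz": 0, "gripper": -0.2},
  {"tx": 0, "ty": 0, "tz": 0, "rx": 0, "ry": 0, "rz": 0, "gripper": -1},
  {"tx": 0, "ty": 0, "tz": 0, "rx": 0, "ry": 0, "rz": 0, "gripper": -1},
  {"tx": 0, "ty": 0, "tz": 0, "rx": 0, "ry": 0, "rz": 0, "gripper": -1},
  {"tx": 0, "ty": 0, "tz": 0, "rx": 0, "ry": 0, "rz": 0, "gripper": -1},
], squeeze=40)

```text
clock: 5.45
eef_pos: [467.9, -358.6, 163.8]
tcp_rot: [-3.141, 0.001, 3.107]
contact_force: [-0.0, -2.0, 6.1]
opening: 0.339
```

move_arm([
  {"tx": 0, "ty": 0, "tz": 0, "rx": 0, "ry": 0, "rz": 0, "gripper": -1},
  {"tx": 0, "ty": 0, "tz": -0.5, "rx": 0, "ry": 0, "rz": 0, "gripper": -1},
  {"tx": 0, "ty": 0, "tz": -1, "rx": 0, "ry": 0, "rz": 0, "gripper": -1},
  {"tx": 0, "ty": 0, "tz": -2, "rx": 0, "ry": 0, "rz": 0, "gripper": -1},
  {"tx": 0, "ty": 0, "tz": -2.5, "rx": 0, "ry": 0, "rz": 0, "gripper": -1},
  {"tx": 0, "ty": 0, "tz": -2, "rx": 0, "ry": 0, "rz": 0, "gripper": -1},
  {"tx": 0, "ty": 0, "tz": -1, "rx": 0, "ry": 0, "rz": 0, "gripper": -1},
  {"tx": 0, "ty": 0, "tz": 0, "rx": 0, "ry": 0, "rz": 0, "gripper": -1},
], squeeze=60)

```text
clock: 6.25
eef_pos: [468.0, -358.5, 254.7]
tcp_rot: [-3.14, 0.002, 3.107]
contact_force: [0.4, -0.4, -2.6]
opening: 0.339
```

```bash
python3 d.py 2
```

```text
scene 0.81 [138.1, 115.3, 192.8, 203.6] [  59.65 -511.41   -3.24] [ 567.76 -317.16  292.1 ]
[{'location': [125.7, 160.5], 'confidence': 0.81}]
crop origin col,row 60 50
top 0.68 [385.4, 220.1, 427.4, 301.5] [ 352.68 -458.65   -4.86] [ 575.28 -235.97  599.67]
[{'location': [261.1, 417.3], 'confidence': 0.84}]
crop origin col,row 317 186
6.55 [ 467.05 -357.84  252.13] [ 3.14 -0.    3.11] [ 0.46  0.38 -2.66] 0.3379647634991209 [-0.66  0.28  1.69  0.    1.17 -2.19]
```

View pics/v2.png

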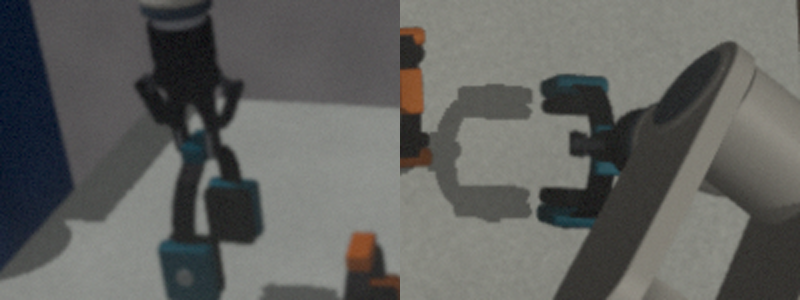

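The teal set is held level between the jaws, with the scene crop showing the pad at (195,150) and the cups hanging freely. Next I'll lift it above rail height and carry it over.

move_arm([
  {"tx": 0, "ty": 0, "tz": -2, "rx": 0, "ry": 0, "rz": 0, "gripper": -1},
  {"tx": 0, "ty": 0, "tz": -3.5, "rx": 0, "ry": 0, "rz": 0, "gripper": -1},
  {"tx": 0, "ty": 0, "tz": -4, "rx": 0, "ry": 0, "rz": 0, "gripper": -1},
  {"tx": 0, "ty": 0, "tz": -4, "rx": 0, "ry": 0, "rz": 0, "gripper": -1},
  {"tx": -0.2, "ty": 1, "tz": -1.7, "rx": 0, "ry": 0, "rz": 0, "gripper": -1},
  {"tx": -0.4, "ty": 2.5, "tz": 0, "rx": 0, "ry": 0, "rz": 0, "gripper": -1},
  {"tx": -0.6, "ty": 4, "tz": 0, "rx": 0, "ry": 0, "rz": 0, "gripper": -1},
  {"tx": -0.6, "ty": 4, "tz": 0, "rx": 0, "ry": 0, "rz": 0, "gripper": -1},
  {"tx": -0.6, "ty": 4, "tz": 0, "rx": 0, "ry": 0, "rz": 0, "gripper": -1},
  {"tx": -0.6, "ty": 4, "tz": 0, "rx": 0, "ry": 0, "rz": 0, "gripper": -1},
  {"tx": -0.6, "ty": 4, "tz": 0, "rx": 0, "ry": 0, "rz": 0, "gripper": -1},
  {"tx": -0.6, "ty": 4, "tz": 0, "rx": 0, "ry": 0, "rz": 0, "gripper": -1},
])

```text
clock: 7.75
eef_pos: [518.7, -83.2, 404.7]
tcp_rot: [3.141, -0.001, 3.107]
contact_force: [0.6, -1.0, -2.5]
opening: 0.339
```

move_arm([
  {"tx": -0.6, "ty": 4, "tz": 0, "rx": 0, "ry": 0, "rz": 0, "gripper": -1},
  {"tx": -0.6, "ty": 4, "tz": 0, "rx": 0, "ry": 0, "rz": 0, "gripper": -1},
  {"tx": -0.6, "ty": 4, "tz": 0, "rx": 0, "ry": 0, "rz": 0, "gripper": -1},
  {"tx": -0.6, "ty": 4, "tz": 0, "rx": 0, "ry": 0, "rz": 0, "gripper": -1},
  {"tx": -0.6, "ty": 4, "tz": 0, "rx": 0, "ry": 0, "rz": 0, "gripper": -1},
  {"tx": -0.7, "ty": 4, "tz": 0, "rx": 0, "ry": 0, "rz": 0, "gripper": -1},
  {"tx": -0.7, "ty": 4, "tz": 0, "rx": 0, "ry": 0, "rz": 0, "gripper": -1},
  {"tx": -0.7, "ty": 3.2, "tz": 0, "rx": 0, "ry": 0, "rz": 0, "gripper": -1},
  {"tx": -0.4, "ty": 1.5, "tz": 0, "rx": 0, "ry": 0, "rz": 0, "gripper": -1},
  {"tx": 0, "ty": 0.4, "tz": 0, "rx": 0, "ry": 0, "rz": 0, "gripper": -1},
  {"tx": 0, "ty": 0, "tz": 0, "rx": 0, "ry": 0, "rz": 0, "gripper": -1},
  {"tx": 0, "ty": 0, "tz": 0, "rx": 0, "ry": 0, "rz": 0, "gripper": -1},
])

```text
clock: 8.95
eef_pos: [585.0, 242.8, 405.2]
tcp_rot: [-3.141, -0.0, 3.107]
contact_force: [0.3, 0.3, -2.4]
opening: 0.339
```

```bash
python3 d.py 3
```

```text
scene 0.57 [393.6, 89.2, 436.4, 203.7] [492.8  205.95 241.74] [684.75 281.57 434.99]
[{'location': [100.8, 422.4], 'confidence': 0.95}]
crop origin col,row 322 25
top 0.97 [120.9, 154.1, 177.0, 246.4] [483.02 177.3   -6.7 ] [763.45 429.85 523.  ]
[{'location': [191.7, 128.5], 'confidence': 0.63}]
crop origin col,row 28 116
9.25 [585.17 243.44 405.56] [3.14 0.   3.11] [-0.34  0.24 -2.64] 0.3382625111229951 [ 0.39  0.26  1.39 -0.    1.5  -1.14]
```

View pics/v3.png

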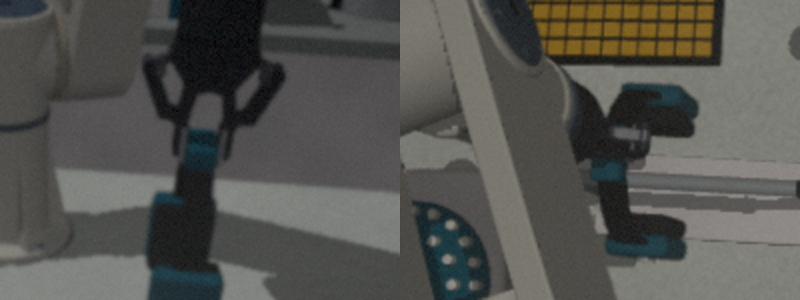

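The scene crop shows the set held level at (200,150) above the bar. In the top crop the two cups straddle the bar line at (185,640–800), one on each side. I'll check the x offset between the set and the bar within each camera, then lower.

```bash
cat > e.py <<'E'
from h import *
from scipy.optimize import least_squares
np.set_printoptions(precision=2,suppress=True)
for cam,box in(("top",(190,225,95,245)),("scene",(175,215,325,495))):
    d=np.load(cam+".npz")["d"];m=np.zeros(d.shape,bool);m[box[0]:box[1],box[2]:box[3]]=1
    P=cloud(cam,m,d);T=P[(P[:,2]>186)&(P[:,2]<206)&(P[:,1]>120)&(P[:,1]<370)]
    f=lambda p:np.hypot((T[:,0]-p[0]-p[1]*(T[:,1]-244))*np.cos(p[1]),T[:,2]-p[2])-10
    s=least_squares(f,[584,.03,190],loss="soft_l1");print(cam,"rail x at y244",s.x[0],"deg",np.degrees(s.x[1]),"z top",s.x[2]+10,"rms",np.std(f(s.x)))
    for k in("","3"):
        z=np.load(cam+k+".npz");d=z["d"];hsv=cv2.cvtColor(z["im"],cv2.COLOR_RGB2HSV)
        m=(hsv[...,0]>85)&(hsv[...,0]<105)&(hsv[...,1]>110)&(hsv[...,2]>25)
        Q=cloud(cam,m,d)
        zo=242 if k else 0; c=np.array([586,244]) if k else np.array([468,-359])
        Q=Q[(np.abs(Q[:,:2]-c)<[105,45]).all(1)]
        h=Q[:,2]-zo
        pad=Q[(h>165)&(h<192)];cup=Q[(h>20)&(h<95)]
        print(cam,k,"pad",len(pad),np.percentile(pad,[3,97],axis=0).ravel() if len(pad) else None,"cup",len(cup),np.percentile(cup,[1,99],axis=0).ravel() if len(cup) else None)
E
python3 e.py
```

```text
top rail x at y244 584.7727712708484 deg 1.9412978709321436 z top 200.3888704558986 rms 1.4101417905334592
top  pad 137 [ 441.32 -369.18  184.3   485.4  -349.09  190.09] cup 82 [ 372.83 -387.97   79.47  553.61 -329.38   88.27]
top 3 pad 106 [555.62 229.53 422.51 571.08 254.43 431.24] cup 244 [489.64 205.33 320.85 671.15 272.99 330.21]
scene rail x at y244 586.0994229403522 deg 2.0197424599876794 z top 198.65474862700816 rms 1.8049623787980913
scene  pad 75 [ 447.76 -365.63  183.    491.25 -346.11  188.16] cup 86 [ 385.45 -384.44   76.25  559.54 -331.17   86.28]
scene 3 pad 250 [567.62 231.07 409.95 613.01 255.97 429.35] cup 314 [503.84 209.78 292.84 679.88 269.96 327.55]
```

Both cameras put the bar at x≈585.4 with its top at about 200 mm, along 88°. The held set is centred on x≈585 and its jaw axis is at 88°, so it is aligned. Lowering now.

move_arm([
  {"tx": 0, "ty": 0.1, "tz": 1.5, "rx": 0, "ry": 0, "rz": 0, "gripper": -1},
  {"tx": 0, "ty": 0, "tz": 2.5, "rx": 0, "ry": 0, "rz": 0, "gripper": -1},
  {"tx": 0, "ty": 0, "tz": 2.5, "rx": 0, "ry": 0, "rz": 0, "gripper": -1},
  {"tx": 0, "ty": 0, "tz": 2.5, "rx": 0, "ry": 0, "rz": 0, "gripper": -1},
  {"tx": 0, "ty": 0, "tz": 2.5, "rx": 0, "ry": 0, "rz": 0, "gripper": -1},
  {"tx": 0, "ty": 0, "tz": 2.5, "rx": 0, "ry": 0, "rz": 0, "gripper": -1},
  {"tx": 0, "ty": 0, "tz": 2.5, "rx": 0, "ry": 0, "rz": 0, "gripper": -1},
  {"tx": 0, "ty": 0, "tz": 1.5, "rx": 0, "ry": 0, "rz": 0, "gripper": -1},
  {"tx": 0, "ty": 0, "tz": 1, "rx": 0, "ry": 0, "rz": 0, "gripper": -1},
  {"tx": 0, "ty": 0, "tz": 0.5, "rx": 0, "ry": 0, "rz": 0, "gripper": -1},
  {"tx": 0, "ty": 0, "tz": 0, "rx": 0, "ry": 0, "rz": 0, "gripper": -1},
  {"tx": 0, "ty": 0, "tz": 0, "rx": 0, "ry": 0, "rz": 0, "gripper": -1},
])

```text
clock: 10.45
eef_pos: [585.8, 245.3, 211.2]
tcp_rot: [3.141, 0.001, 3.107]
contact_force: [-0.1, -0.4, -2.9]
opening: 0.339
```

```bash
python3 d.py 4
```

```text
scene 0.63 [386.8, 173.6, 421.7, 273.8] [413.4  209.03  -3.74] [685.32 288.85 236.06]
[{'location': [183.8, 410.2], 'confidence': 0.74}]
crop origin col,row 310 108
top 0.81 [153.9, 173.6, 194.3, 250.4] [474.97 132.99  -2.12] [705.34 295.02 577.15]
[{'location': [207.1, 159.8], 'confidence': 0.89}]
crop origin col,row 59 132
10.75 [585.4  245.2  210.78] [3.14 0.   3.11] [-1.07 -0.78 -2.79] 0.3401076647142238 [ 0.39  0.39  1.63  0.    1.12 -1.14]
```

View pics/v4.png

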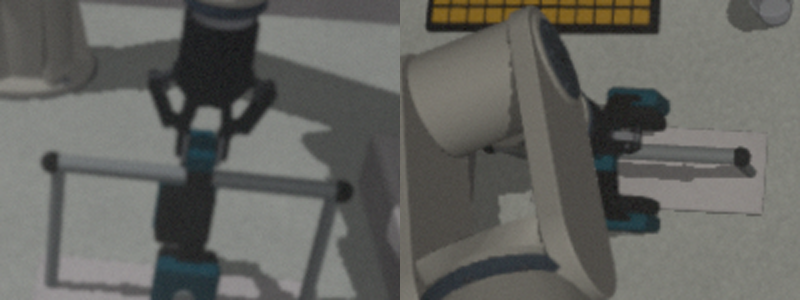

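The scene crop shows the band just above the bar at (200,170), near mid-span, with a cup on each side. I'll lower in small steps until the bar takes the weight.

move_arm([
  {"tx": 0, "ty": 0, "tz": 0.3, "rx": 0, "ry": 0, "rz": 0, "gripper": -1},
  {"tx": 0, "ty": 0, "tz": 0.3, "rx": 0, "ry": 0, "rz": 0, "gripper": -1},
  {"tx": 0, "ty": 0, "tz": 0.2, "rx": 0, "ry": 0, "rz": 0, "gripper": -1},
  {"tx": 0, "ty": 0, "tz": 0, "rx": 0, "ry": 0, "rz": 0, "gripper": -1},
  {"tx": 0, "ty": 0, "tz": 0, "rx": 0, "ry": 0, "rz": 0, "gripper": -1},
])

```text
clock: 11.25
eef_pos: [585.2, 245.1, 202.1]
tcp_rot: [-3.141, -0.0, 3.107]
contact_force: [0.7, -0.4, -2.5]
opening: 0.34
```

move_arm([
  {"tx": 0, "ty": 0, "tz": 0.1, "rx": 0, "ry": 0, "rz": 0, "gripper": -1},
  {"tx": 0, "ty": 0, "tz": 0, "rx": 0, "ry": 0, "rz": 0, "gripper": -1},
  {"tx": 0, "ty": 0, "tz": 0, "rx": 0, "ry": 0, "rz": 0, "gripper": -1},
])

```text
clock: 11.55
eef_pos: [585.2, 245.1, 201.3]
tcp_rot: [-3.142, 0.0, 3.107]
contact_force: [1.5, -0.7, -2.7]
opening: 0.34
```

move_arm([
  {"tx": 0, "ty": 0, "tz": 0.1, "rx": 0, "ry": 0, "rz": 0, "gripper": -1},
  {"tx": 0, "ty": 0, "tz": 0, "rx": 0, "ry": 0, "rz": 0, "gripper": -1},
  {"tx": 0, "ty": 0, "tz": 0, "rx": 0, "ry": 0, "rz": 0, "gripper": -1},
])

```text
clock: 11.85
eef_pos: [585.4, 245.2, 200.6]
tcp_rot: [3.141, 0.0, 3.107]
contact_force: [-1.2, 0.2, 1.0]
opening: 0.338
```

The wrist force changed from −2.7 N to +1.0 N, so the bar carries the weight. Releasing gently.

move_arm([
  {"tx": 0, "ty": 0, "tz": 0, "rx": 0, "ry": 0, "rz": 0, "gripper": -1},
  {"tx": 0, "ty": 0, "tz": 0, "rx": 0, "ry": 0, "rz": 0, "gripper": -0.25},
  {"tx": 0, "ty": 0, "tz": 0, "rx": 0, "ry": 0, "rz": 0, "gripper": -0.15},
  {"tx": 0, "ty": 0, "tz": 0, "rx": 0, "ry": 0, "rz": 0, "gripper": 0},
  {"tx": 0, "ty": 0, "tz": 0, "rx": 0, "ry": 0, "rz": 0, "gripper": 0.3},
  {"tx": 0, "ty": 0, "tz": 0, "rx": 0, "ry": 0, "rz": 0, "gripper": 0.5},
  {"tx": 0, "ty": 0, "tz": 0, "rx": 0, "ry": 0, "rz": 0, "gripper": 0.5},
  {"tx": 0, "ty": 0, "tz": 0, "rx": 0, "ry": 0, "rz": 0, "gripper": 0.5},
], squeeze=20)

```text
clock: 12.65
eef_pos: [585.2, 245.1, 200.3]
tcp_rot: [-3.142, -0.0, 3.107]
contact_force: [-0.4, 0.5, 1.0]
opening: 0.756
```

```bash
python3 d.py 5
```

```text
scene 0.65 [384.6, 174.6, 419.6, 277.1] [213.38 209.57  -3.16] [687.93 301.61 225.6 ]
[{'location': [188.2, 409.8], 'confidence': 0.88}]
crop origin col,row 309 113
top 0.92 [155.2, 174.2, 195.1, 249.0] [481.52 135.53  -3.68] [702.57 313.19 564.38]
[{'location': [202.7, 158.0], 'confidence': 0.93}]
crop origin col,row 58 127
12.95 [585.18 245.11 200.3 ] [ 3.14 -0.    3.11] [0.02 0.36 0.04] 0.750209533338036 [ 0.39  0.4   1.64  0.    1.1  -1.14]
```

View pics/v5.png

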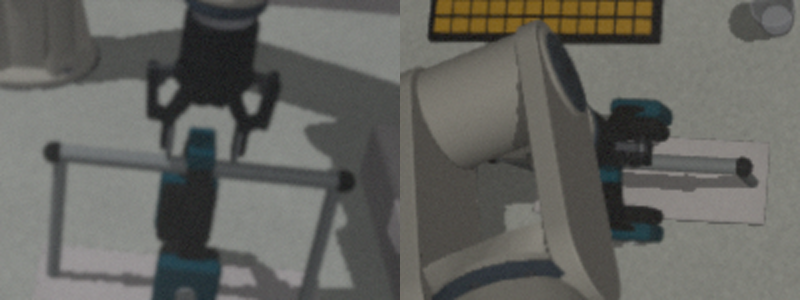

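Released: the fingers stand clear of the pad on both sides and the band rests on the bar. Retreating straight up, then away.

move_arm([
  {"tx": 0, "ty": 0, "tz": -0.5, "rx": 0, "ry": 0, "rz": 0, "gripper": 0.5},
  {"tx": 0, "ty": 0, "tz": -1, "rx": 0, "ry": 0, "rz": 0, "gripper": 0.5},
  {"tx": 0, "ty": 0, "tz": -2, "rx": 0, "ry": 0, "rz": 0, "gripper": 0.5},
  {"tx": 0, "ty": 0, "tz": -3, "rx": 0, "ry": 0, "rz": 0, "gripper": 0.5},
  {"tx": 0, "ty": 0, "tz": -3, "rx": 0, "ry": 0, "rz": 0, "gripper": 0.5},
  {"tx": 0, "ty": 0, "tz": -3, "rx": 0, "ry": 0, "rz": 0, "gripper": 0.5},
  {"tx": 1.5, "ty": 0, "tz": -1, "rx": 0, "ry": 0, "rz": 0, "gripper": 0.5},
  {"tx": 3, "ty": 0, "tz": 0, "rx": 0, "ry": 0, "rz": 0, "gripper": 0.5},
  {"tx": 4, "ty": 0, "tz": 0, "rx": 0, "ry": 0, "rz": 0, "gripper": 0.5},
  {"tx": 4, "ty": 0, "tz": 0, "rx": 0, "ry": 0, "rz": 0, "gripper": 0.5},
  {"tx": 4, "ty": 0, "tz": 0, "rx": 0, "ry": 0, "rz": 0, "gripper": 0.5},
  {"tx": 3, "ty": 0, "tz": 0, "rx": 0, "ry": 0, "rz": 0, "gripper": 0.5},
])

```text
clock: 14.15
eef_pos: [386.9, 251.1, 334.7]
tcp_rot: [-3.141, -0.001, 3.108]
contact_force: [-0.1, 0.6, 0.3]
opening: 0.751
```

move_arm([
  {"tx": 1, "ty": 0, "tz": 0, "rx": 0, "ry": 0, "rz": 0, "gripper": 0.5},
  {"tx": 0, "ty": 0, "tz": 0, "rx": 0, "ry": 0, "rz": 0, "gripper": 0.5},
  {"tx": 0, "ty": 0, "tz": 0, "rx": 0, "ry": 0, "rz": 0, "gripper": 0.5},
  {"tx": 0, "ty": 0, "tz": 0, "rx": 0, "ry": 0, "rz": 0, "gripper": 0.5},
  {"tx": 0, "ty": 0, "tz": 0, "rx": 0, "ry": 0, "rz": 0, "gripper": 0.5},
  {"tx": 0, "ty": 0, "tz": 0, "rx": 0, "ry": 0, "rz": 0, "gripper": 0.5},
])

```text
clock: 14.75
eef_pos: [380.9, 252.0, 335.0]
tcp_rot: [-3.141, -0.0, 3.107]
contact_force: [-0.8, 0.5, -0.1]
opening: 0.751
```

```bash
sed -i 's/"rail_mid","orange_crown"/"orange_crown"/; s/np.savez(cam+/np.savez(cam+"6/; s/"6".npz/"6.npz/' a.py; python3 a.py | grep -v qpos; python3 d.py 7; sed -i 's/"3")/"7")/; s/zo=242/zo=37/' e.py; python3 e.py | grep 7
```

```text
scene teal_crown 0.7 [189.6 409.9] 1079.2327 [610.2 246.3 222.8]
scene orange_crown 0.8 [175.6 238.1] 1195.1234 [ 555.5 -141.1  188.1]
top teal_crown 0.69 [206.9 159.6] 970.23206 [579.4 248.  225.3]
top orange_crown 0.81 [232.2 321.3] 999.6692 [ 529.9 -142.3  186.2]
top bottle 0.85 [160.4 302.7] 1106.6118 [730.1 -98.2 104. ]
top bottle 0.62 [232.7 321.6] 997.6893 [ 528.5 -142.9  188. ]
teal_crown [582.1 252.  205. ]
orange_crown [ 531.3 -145.6  172.3]
bottle None
scene [1536.3  125.3  831.1] 512.4130758025966
top [ 455.4  -46.8 1185.2] 408.253569067801
scene 0.55 [387.3, 180.1, 420.8, 275.8] [484.16 209.57   0.26] [687.62 296.05 225.97]
[{'location': [187.4, 411.9], 'confidence': 0.68}]
crop origin col,row 311 112
top 0.96 [153.6, 174.2, 195.0, 249.1] [485.88 207.79  -2.71] [676.87 317.08 228.01]
[{'location': [206.4, 159.0], 'confidence': 0.65}]
crop origin col,row 59 131
15.45 [380.31 252.11 335.31] [3.14 0.   3.11] [ 0.84 -0.59 -0.1 ] 0.7500074395335412 [ 0.58 -0.01  1.84 -0.    1.31 -0.95]
top rail x at y244 584.7727712708484 deg 1.9412978709321436 z top 200.3888704558986 rms 1.4101417905334592
top  pad 137 [ 441.32 -369.18  184.3   485.4  -349.09  190.09] cup 82 [ 372.83 -387.97   79.47  553.61 -329.38   88.27]
top 7 pad 193 [557.83 231.6  220.68 604.   256.29 226.91] cup 71 [494.52 212.07 114.31 673.04 273.65 127.97]
scene rail x at y244 586.0994229403522 deg 2.0197424599876794 z top 198.65474862700816 rms 1.8049623787980913
scene  pad 75 [ 447.76 -365.63  183.    491.25 -346.11  188.16] cup 86 [ 385.45 -384.44   76.25  559.54 -331.17   86.28]
scene 7 pad 126 [565.15 234.76 220.26 609.61 256.74 225.15] cup 151 [506.31 215.33 105.22 680.41 272.37 127.  ]
```

View pics/v7.png

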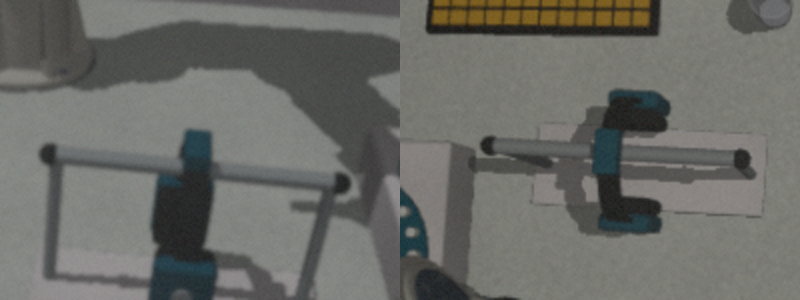

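The final picture shows the teal set hanging square across mid-bar with a cup on each side, level (pad top about 224 mm), and the robot well clear. Orange is unmoved, and the bottle was never approached. Handing in.

```bash
python3 -c "
from rig import r
print(r.sense()['clock']); print(r.sign_off())"
```

```text
15.45
the job is handed in; nothing more can be done
None
```

The teal ear defenders are hanging on the steel rail, released, and I handed the job in at 15.45 s. I gripped them by the crown pad and lowered them until the wrist force showed the bar taking the weight (about −2.7 N to +1.0 N). I then opened the jaws and moved the arm well clear.

**Teal set:** the last pictures show the headband squarely across the middle of the bar, one cup on each side. The pad top reads about 220–227 mm (224 expected) and both cup tops sit near the expected 122 mm, so it hangs level.

**Orange set:** it moved by no more than about 2.5 mm between first and last measurement, which is within the measuring error.

**Bottle:** the arm never went near it. The top camera's last location agreed with the first to about 11 mm. The scene-camera network missed it in the last look, so I have no two-view check on it.

**Other disagreements:** the network's two-view height for the hanging crown was 205 mm where 212 was expected. I trusted the depth readings, which agreed with the expected height in both cameras. One early move call was refused as "invalid input", and nothing moved.

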